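Seat the proud selector knob

TASK

One of the three big selector knobs on the console is standing proud because the key under it has missed its shaft. Turn that knob clockwise (seen from above) until the key drops in and it sits fully home with its nose at the raised rib beside it, then let go. Leave the other two big knobs set as they are.

Things in the scene. Friction and masses are not known exactly. Their poses are not given: they have to be found in the camera images.
- knob_grip (a point): Loose aluminium knob standing proud: skirt 56 mm across, 24 mm high; on it a finger bar 54 mm long, 16 mm wide, flat-sided, 32 mm high. Point: on the axis in the bar, 46 mm above the underside, 22 mm above the skirt, 10 mm below the top. x runs along the bar to the pointed nose (black line on top), z up. Starts 37 to 57 degrees anticlockwise of home, 12 mm too high, turning freely, 2.5 mm play.
- shaft (a point): Fixed shaft under the proud knob: its axis at the console's flat black top, 60 mm above the table. x points to the raised rib (12 x 4 x 4 mm, 41 mm from the axis), where the nose belongs; z up. Home, knob_grip is 46 mm above this point; proud, 58. Within 10 degrees of home the key can drop 12 mm, by a push of a few newtons or, released, by its weight; it then turns at most some 17 degrees.
- other_one_nose (a point): Top of the nose of one of the other two big knobs, same shape and size, seated: 56 mm above the console's top, 28 mm from that knob's axis; x points outwards along its bar. It points at its own rib or up to 52 degrees clockwise of it, turns stiffly (0.08 N m) and must stay as set. The three knobs stand in a row, 125 mm apart, in any order.
- other_two_nose (a point): The same point on the other seated big knob, which must also stay as set.
Not all that is in view belongs to the job. Leave any orange or purple look-alike of the part that bears knob_grip alone.

How it is judged:
By the outcome, as a careful person would: the job done as asked, in the order asked, and still so for the second after the job is handed in, with the robot touching nothing.
It also fails if it takes over 32 s, if anything falls off the work surface, if the arm or the gripper's body presses on something with over 40 N, if the wrist force passes 120 N, or if a joint passes its speed limit or range.

ROBOT

A 6-joint arm with a two-finger parallel gripper is mounted at the origin on the work surface. World frame = base frame: x ahead of the robot, y to its left, z up, the work surface at z = 0. Lengths are in m, angles in rad, forces in N, time in s.
With the tool pointing down it reaches from about 0.3 to 0.825 m from the base axis. Payload 5.4 kg.
Tool frame: the origin (TCP) lies at the very end of the fingers, on their centre line; the grasp point (between the pads) lies 19 mm behind it; z points along the fingers, x is the direction in which the jaws open and shut, and the axes are right-handed (so a half turn about z gives the same grasp; the last joint's range is limited). The gripper opens to 92 mm and grips with 3 to 60 N. Pads are 20 mm wide; open, the fingers measure 128 mm over their backs; the gripper's body (75 mm by 189 mm) begins 69 mm behind the grasp point.
Start: joints at [-1.468, 0.158, 1.597, -0, 1.386, -0.21], TCP at [0.177, -0.547, 0.215] pointing down, gripper open.
Joint ranges: [-2.91, 2.91], [-0.94, 2.29], [0.18, 2.7], [-1.29, 4.43], [0.17, 2.64], [-3, 3]. Speed limits (rad/s): [2.57, 2.57, 3.14, 3.14, 3.14, 3.14].

INTERFACE

Orientations are given as a unit quaternion [x, y, z, w].
In Python, from cell import get_state, camera, camera_info, manip gives the robot as it stands.
- The arm moves only by the shell command python3 -m pendant 'ROWS' [FORCE]. ROWS is JSON, a list of rows, each an object of numbers: "x", "y", "z": the shift along the tool's x, y, z in cm; "roll": the turn about the tool's z in rad; "hand": the opening, from 0 (shut) to 1 (fully open). In form: [{"x": .., "y": .., "z": .., "roll": .., "hand": ..}, ...]. A call has 1 to 10 rows; each row shifts and turns the pose as measured when the row begins, along the tool's axes as they then stand; what a row does not reach is not made up. A row lasts 1/12 s, in which the tool goes at most 41.7 mm and 7.16 degrees, less where a joint would pass 70% of its speed; a pose out of reach is approached as far as the arm can. A call is refused whole if a number of a shift passes 4.17 or a number of a turn 0.125, either way. A call with a gripper value outside its range is refused whole. The fingers move at their own pace and stop on an object; FORCE is the grip in N (left out, the last holds). Time passes only in rows, so rows that do not move let the fingers close. It gives the time, the measured TCP pose, the force and the opening at its end, in the units of the state.
- get_state(): the state, without advancing time (a new reading comes with each control period).
- camera(name): name is "side" or "top" or "wrist"; returns the picture (420x560x3 uint8, blue, green, red); there is no depth.
- camera_info(name): a dict with "K" (3x3 intrinsics, pixels), "T" (4x4, takes a point from camera to world coordinates). Camera axes: x right, y up, looking along -z (the intrinsics and any distortion apply to the point x, -y, -z); pixel columns grow to the right and rows downward; lengths in m; the calibration is good to about 2 mm. A picture is of the moment at which its call begins: read the wrist's pose just before it. camera_info takes no time and is no camera call; for the wrist camera it gives the pose at the moment of the call.
- manip.job_done(): hands the job in, once; it reports no verdict.
The state is a dict: "time_s": time; "q": joint angles; "joint_velocities": joint speeds; "tau": joint torques, N m; "ee_pos": TCP position; "ee_rot": TCP orientation; "contact_force": force on the tool from outside, world axes, zero at the start; "ft_torque": the same for the moment, N m; "opening": finger opening in m.
Only numpy, scipy, OpenCV 4.12 (cv2) and the standard library are available. Lean on these libraries where they do the work, as an engineer would, in place of code of your own. Each camera call takes 0.05 s, during which the arm holds its last target.

## Working session

There is one attempt and no reset: what is moved stays moved. The work goes in short steps, Python scripts to look and compute and a shell command to move; the robot and the scene stay as the last step left them, time stands still between calls to the robot, and variables do not carry over. Pictures are saved under pics/ and viewed, and the job is handed in when it is done.

```bash
mkdir -p pics; ls; python3 - <<'E'
from cell import get_state, camera, camera_info
import cv2
s=get_state();print(s['time_s'],s['ee_pos'],s['ee_rot'],s['opening'])
for n in ['top','side','wrist']:
    i=camera_info(n);print(n,i)
    cv2.imwrite(f'pics/{n}0.png',camera(n))
E
```

```text
pics
0.0 [ 0.17685211 -0.54644051  0.21358003] [ 8.08608861e-01 -5.88345756e-01 -6.67110101e-04 -7.32179909e-04] 0.09197541887343645
top {'K': array([[447.69959799,   0.        , 280.78468163],
       [  0.        , 447.69959799, 215.53900756],
       [  0.        ,   0.        ,   1.        ]]), 'T': array([[-2.13119468e-04,  9.97161045e-01, -7.52981064e-02,
         4.07156421e-01],
       [-9.99175526e-01,  2.84463722e-03,  4.04990952e-02,
         5.63522885e-02],
       [ 4.05983159e-02,  7.52446561e-02,  9.96338305e-01,
         8.77954020e-01],
       [ 0.00000000e+00,  0.00000000e+00,  0.00000000e+00,
         1.00000000e+00]])}
side {'K': array([[472.17371134,   0.        , 281.85317774],
       [  0.        , 472.17371134, 205.97127183],
       [  0.        ,   0.        ,   1.        ]]), 'T': array([[ 0.93062274,  0.16355381, -0.32740107,  0.26342732],
       [-0.36553099,  0.45967487, -0.8093739 , -0.54431086],
       [ 0.01812186,  0.87289699,  0.48756788,  0.47223691],
       [ 0.        ,  0.        ,  0.        ,  1.        ]])}
wrist {'K': array([[326.77576837,   0.        , 279.52549925],
       [  0.        , 326.77576837, 213.4961707 ],
       [  0.        ,   0.        ,   1.        ]]), 'T': array([[ 0.30691666,  0.92475916,  0.22499482,  0.23920277],
       [-0.95173294,  0.29885273,  0.06993892, -0.52672262],
       [-0.00256366, -0.2356004 ,  0.97184663,  0.38378345],
       [ 0.        ,  0.        ,  0.        ,  1.        ]])}
```

View pics/top0.png

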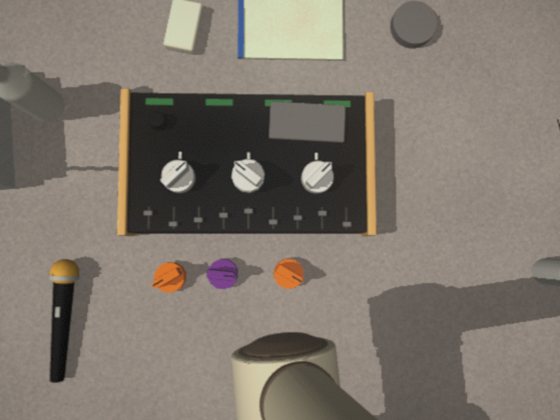

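View pics/side0.png

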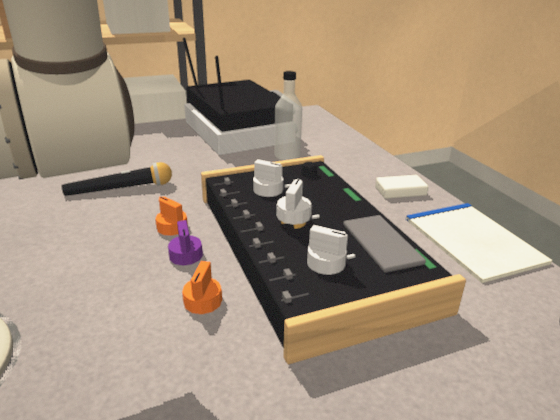

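View pics/wrist0.png

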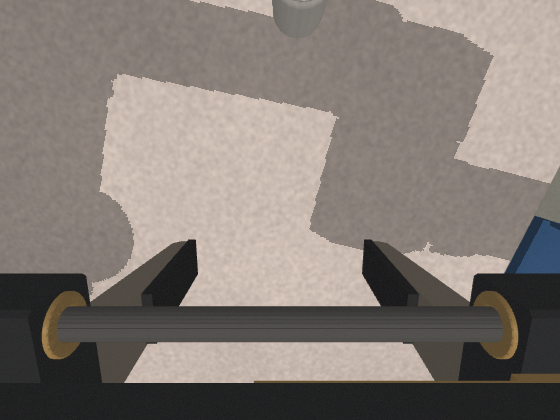

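```bash
python3 - <<'E'
import cv2
a=cv2.imread('pics/top0.png')[140:210,140:350]; cv2.imwrite('pics/topz.png',cv2.resize(a,None,fx=3.8,fy=3.8,interpolation=cv2.INTER_CUBIC))
a=cv2.imread('pics/side0.png')[145:285,240:370]; cv2.imwrite('pics/sidez.png',cv2.resize(a,None,fx=4.2,fy=4.2,interpolation=cv2.INTER_CUBIC))
E
```

```text
(no output)
```

View pics/topz.png

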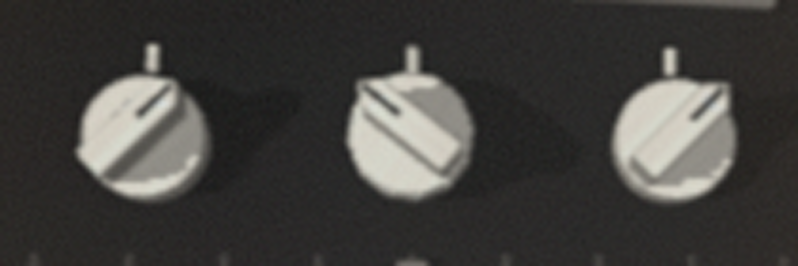

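View pics/sidez.png

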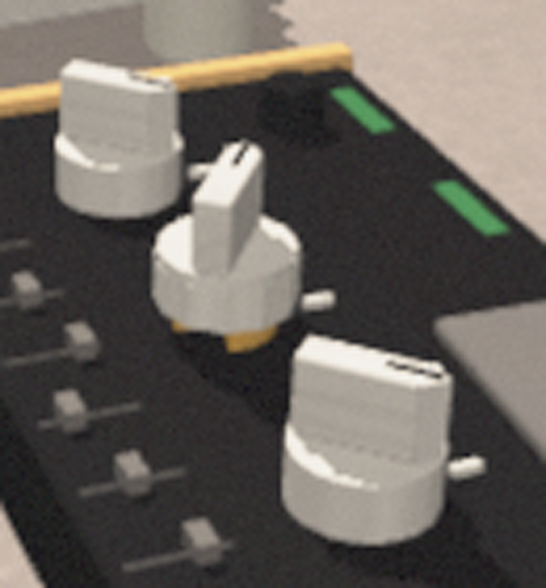

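```bash
cat > h.py <<'E'
import numpy as np,cv2
from cell import camera_info
def ray(n,u,v,z,T=None,K=None):
    i=camera_info(n);K=i['K'];T=i['T'] if T is None else T
    d=np.linalg.solve(K,[u,v,1.]);d=T[:3,:3]@np.array([d[0],-d[1],-d[2]]);o=T[:3,3]
    return o+d*(z-o[2])/d[2]
E
python3 - <<'E'
from h import *
a=cv2.imread('pics/top0.png');g=cv2.cvtColor(a,cv2.COLOR_BGR2GRAY)
m=(g>110).astype('uint8');m[:145]=0;m[205:]=0;m[:,:140]=0;m[:,350:]=0
n,l,s,c=cv2.connectedComponentsWithStats(m)
for k in range(1,n):
    if s[k,4]<8: continue
    p=c[k]
    if s[k,4]<80: print('rib',s[k],p,ray('top',*p,0.064)[:2])
    else:
        cn=cv2.findContours((l==k).astype('uint8'),0,2)[0][0]
        (x,y),r=cv2.minEnclosingCircle(cn);print('knob',s[k],(x,y),r)
        for z in(.084,.096): print(z,ray('top',x,y,z)[:2], 447.7*.028/(.86-z))
# hand picked (zoom) points middle, z=.128
f=lambda u,v,z:ray('top',140+u/3.8-.37,140+v/3.8-.37,z)[:2]
P=[f(*p,.128) for p in [(366,87),(398,113),(358,82),(438,172),(462,152)]]
print(np.round(P,4)); 
for i,j in((1,0),):
    d=P[i]*-1+P[j];print(np.degrees(np.arctan2(d[1],d[0])))
rear=(P[3]+P[4])/2; print('width',np.linalg.norm(P[3]-P[4]))
d=P[3]-P[4];print('bar dir from rear edge',np.degrees(np.arctan2(d[1],d[0]))-90, rear)
E
```

```text
rib [178 152   4   7  22] [179.77272727 155.        ] [0.57904091 0.2079062 ]
knob [231 152  33  40 846] (247.0, 171.6923065185547) 19.717782974243164
0.084 [0.54559273 0.08450801] 16.154123711340205
0.096 [0.54350037 0.08408246] 16.407853403141363
rib [315 153   3   7  21] [316. 156.] [ 0.57927359 -0.04193296]
knob [160 160  34  32 720] (176.34042358398438, 175.55319213867188) 16.93478775024414
0.084 [0.53780799 0.20960875] 16.154123711340205
0.096 [0.53583329 0.2072924 ] 16.407853403141363
knob [301 161  32  32 819] (317.8800048828125, 175.1199951171875) 17.861469268798828
0.084 [ 0.5402406  -0.04269788] 16.154123711340205
0.096 [ 0.53822913 -0.04120082] 16.407853403141363
[[0.5534 0.1017]
 [0.5419 0.0874]
 [0.5557 0.1052]
 [0.5155 0.0695]
 [0.5245 0.0589]]
50.91659755366112
width 0.013925618072050325
bar dir from rear edge 40.362611834418686 [0.52003558 0.06424162]
```

```bash
python3 -m pendant '[{"x":-2.44,"y":-2.69},{"x":-2.44,"y":-2.69},{"x":-2.44,"y":-2.69},{"x":-2.44,"y":-2.69},{"x":-2.44,"y":-2.69},{"x":-2.44,"y":-2.69},{"x":-2.44,"y":-2.69},{"x":-2.44,"y":-2.69},{"x":-2.44,"y":-2.69},{"x":-2.44,"y":-2.69}]' 20
cat >> h.py <<'E'
def st(tx=.538,ty=.083):
    from cell import get_state
    from scipy.spatial.transform import Rotation as R
    s=get_state();r=R.from_quat(s['ee_rot']);M=r.as_matrix();p=np.array(s['ee_pos'])
    d=M.T@(np.array([tx,ty,p[2]])-p)
    print('t',round(s['time_s'],2),'p',p.round(4),'yaw',np.degrees(np.arctan2(M[1,0],M[0,0])).round(2),'z',M[:,2].round(3),'to go tool cm',(d*100).round(2),'F',np.round(s['contact_force'],1),'T',np.round(s['ft_torque'],2),'op',round(s['opening'],4),'q6',np.round(s['q'][5],2))
E
python3 -c "from h import *;st()"
```

```text
t 0.15 p [ 0.1769 -0.5466  0.2139] yaw -72.08 z [-0.     0.001 -1.   ] to go tool cm [-48.79 -53.74   0.08] F [-0.7  0.6  0.2] T [-0.03 -0.05  0.03] op 0.0915 q6 -0.21invalid input
```

```bash
python3 -m pendant '[{"x":-2.44,"y":-2.69,"z":0,"roll":0,"hand":1},{"x":-2.44,"y":-2.69,"z":0,"roll":0,"hand":1},{"x":-2.44,"y":-2.69,"z":0,"roll":0,"hand":1},{"x":-2.44,"y":-2.69,"z":0,"roll":0,"hand":1},{"x":-2.44,"y":-2.69,"z":0,"roll":0,"hand":1},{"x":-2.44,"y":-2.69,"z":0,"roll":0,"hand":1},{"x":-2.44,"y":-2.69,"z":0,"roll":0,"hand":1},{"x":-2.44,"y":-2.69,"z":0,"roll":0,"hand":1}]' 20
python3 -c "from h import *;st()"
```

```text
time_s: 0.82
ee_pos: [0.3226, -0.2884, 0.2102]
ee_rot: [0.805, -0.593, -0.002, -0.001]
contact_force: [0.3, -1.1, 0.7]
opening: 0.0918
t 0.82 p [ 0.3226 -0.2884  0.2102] yaw -72.79 z [-0.002  0.005 -1.   ] to go tool cm [-29.11 -31.57   0.13] F [ 0.3 -1.1  0.7] T [-0.   -0.03 -0.06] op 0.0918 q6 0.26
```

```bash
python3 -m pendant '[{"x":-2.7,"y":-2.95,"z":0,"roll":0,"hand":1},{"x":-2.7,"y":-2.95,"z":0,"roll":0,"hand":1},{"x":-2.7,"y":-2.95,"z":0,"roll":0,"hand":1},{"x":-2.7,"y":-2.95,"z":0,"roll":0,"hand":1},{"x":-2.7,"y":-2.95,"z":0,"roll":0,"hand":1},{"x":-2.7,"y":-2.95,"z":0,"roll":0,"hand":1},{"x":-2.7,"y":-2.95,"z":0,"roll":0,"hand":1},{"x":-2.7,"y":-2.95,"z":0,"roll":0,"hand":1},{"x":-2.7,"y":-2.95,"z":0,"roll":-0.1,"hand":1}]' 20
python3 -c "from h import *;st()"
```

```text
time_s: 1.57
ee_pos: [0.5077, 0.0379, 0.2106]
ee_rot: [0.833, -0.553, -0.001, -0.001]
contact_force: [0.7, -0.7, -0.8]
opening: 0.092
t 1.57 p [0.5077 0.0379 0.2106] yaw -67.15 z [-0.     0.003 -1.   ] to go tool cm [-2.98 -4.54  0.01] F [ 0.7 -0.7 -0.8] T [-0.04 -0.04  0.  ] op 0.092 q6 1.01
```

```bash
python3 -m pendant '[{"x":0,"y":0,"z":0,"roll":-0.11,"hand":0.8},{"x":0,"y":0,"z":0,"roll":-0.11,"hand":0.8},{"x":0,"y":0,"z":0,"roll":-0.11,"hand":0.8},{"x":0,"y":0,"z":0,"roll":-0.11,"hand":0.8}]' 20
python3 - <<'E'
from h import *;st()
from cell import camera
i=camera_info('wrist');np.save('T1.npy',i['T'])
cv2.imwrite('pics/w1.png',camera('wrist'))
E
```

```text
time_s: 1.9
ee_pos: [0.5093, 0.0478, 0.2086]
ee_rot: [0.94, -0.341, -0.002, -0.002]
contact_force: [-0.1, 0.5, 0.2]
opening: 0.0737
t 1.9 p [0.5093 0.0478 0.2086] yaw -39.92 z [-0.003  0.006 -1.   ] to go tool cm [-0.06 -4.55  0.01] F [-0.1  0.5  0.2] T [-0.06 -0.06 -0.02] op 0.0737 q6 0.55
```

View pics/w1.png

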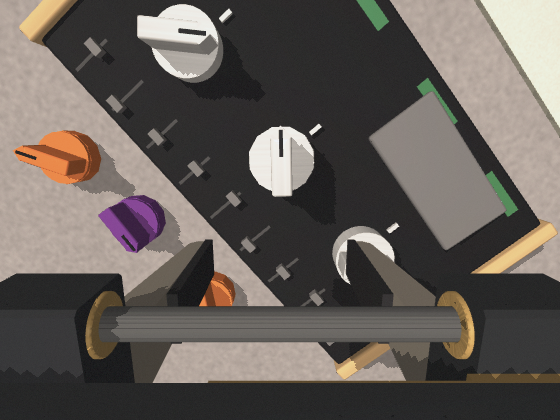

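```bash
python3 - <<'E'
from h import *
T=np.load('T1.npy');a=cv2.imread('pics/w1.png');z=cv2.resize(a[110:210,235:335],None,fx=6,fy=6,interpolation=cv2.INTER_CUBIC);cv2.imwrite('pics/w1z.png',z)
for p in [(317,129),(226,15),(393,228)]: print('rib',p,ray('wrist',*p,.064,T)[:2].round(4))
E
```

```text
rib (317, 129) [0.5805 0.0805]
rib (226, 15) [0.5796 0.206 ]
rib (393, 228) [ 0.579  -0.0432]
```

View pics/w1z.png

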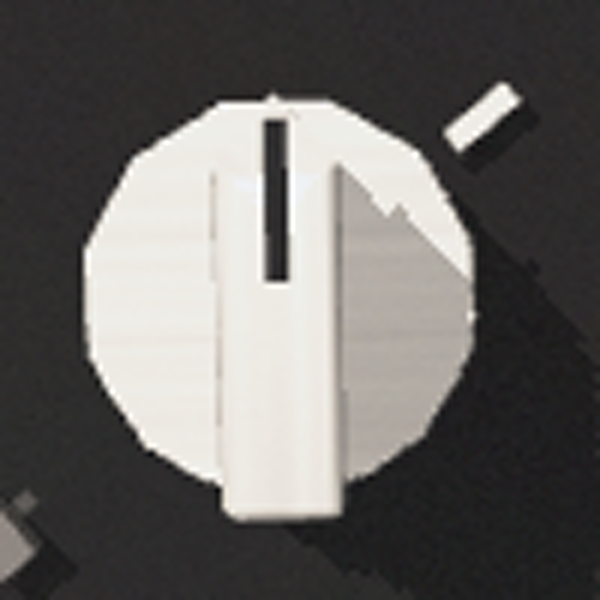

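```bash
python3 - <<'E'
from h import *
T=np.load('T1.npy')
f=lambda u,v,z:ray('wrist',235+u/6-.42,110+v/6-.42,z,T)[:2]
n=f(273,97,.128);r=f(282,512,.128);a=f(275,120,.128);b=f(278,282,.128)
print(n,r,np.linalg.norm(n-r))
for p,q in((n,r),(a,b)):
    d=p-q;print(np.degrees(np.arctan2(d[1],d[0])))
print('axis from bar',r+(n-r)*26/54, 'skirt',f(280,295,.096))
st(*(r+(n-r)*26/54))
E
```

```text
[0.55511566 0.10323234] [0.52259777 0.06258458] 0.05205433295082583
51.34046351005161
51.16333840531724
axis from bar [0.53825453 0.08215573] skirt [0.53878768 0.08248086]
t 1.95 p [0.5092 0.0477 0.2086] yaw -39.64 z [-0.003  0.007 -1.   ] to go tool cm [ 0.05 -4.51  0.01] F [ 0.3 -0.1 -0.2] T [0.01 0.03 0.02] op 0.0736 q6 0.54
```

```bash
python3 -m pendant '[{"x":0.05,"y":-2.3,"z":0,"roll":-0.015,"hand":0.6},{"x":0,"y":-2.2,"z":0,"roll":0,"hand":0.6},{"x":0,"y":0,"z":0,"roll":0,"hand":0.6},{"x":0,"y":0,"z":0,"roll":0,"hand":0.6}]' 20
python3 -c "from h import *;st(.5383,.0823)"
```

```text
time_s: 2.28
ee_pos: [0.5379, 0.0828, 0.2075]
ee_rot: [0.942, -0.336, -0.004, -0.002]
contact_force: [0.4, 0.3, -0.3]
opening: 0.0549
t 2.28 p [0.5379 0.0828 0.2075] yaw -39.28 z [-0.006  0.006 -1.   ] to go tool cm [ 0.07  0.01 -0.  ] F [ 0.4  0.3 -0.3] T [-0.03  0.03  0.  ] op 0.0549 q6 0.61
```

```bash
python3 -m pendant '[{"x":0.05,"y":0,"z":2.7,"roll":0,"hand":0.6},{"x":0,"y":0,"z":2.7,"roll":0,"hand":0.6},{"x":0,"y":0,"z":2.5,"roll":0,"hand":0.6},{"x":0,"y":0,"z":1.3,"roll":0,"hand":0.6},{"x":0,"y":0,"z":0,"roll":0,"hand":0.6}]' 20
python3 -c "from h import *;st(.5383,.0823)"
```

```text
time_s: 2.7
ee_pos: [0.5376, 0.08, 0.114]
ee_rot: [0.94, -0.34, -0.002, -0.002]
contact_force: [-0.3, -0.6, 0.0]
opening: 0.0552
t 2.7 p [0.5376 0.08   0.114 ] yaw -39.79 z [-0.002  0.004 -1.   ] to go tool cm [-0.09 -0.22  0.  ] F [-0.3 -0.6  0. ] T [-0.02 -0.02  0.02] op 0.0552 q6 0.62
```

```bash
python3 -m pendant '[{"x":-0.09,"y":-0.2,"z":0.7,"roll":-0.015,"hand":0.6},{"x":0,"y":0,"z":0.6,"roll":0,"hand":0.6},{"x":0,"y":0,"z":0,"roll":0,"hand":0.6}]' 20
python3 -c "from h import *;st(.5383,.0823)"
```

```text
time_s: 2.95
ee_pos: [0.5378, 0.081, 0.1011]
ee_rot: [0.943, -0.334, -0.001, -0.002]
contact_force: [-1.1, 0.2, -0.4]
opening: 0.0547
t 2.95 p [0.5378 0.081  0.1011] yaw -39.04 z [-0.002  0.004 -1.   ] to go tool cm [-0.04 -0.13  0.  ] F [-1.1  0.2 -0.4] T [-0.02 -0.01 -0.04] op 0.0547 q6 0.6
```

Now close gently.

```bash
python3 -m pendant '[{"x":-0.04,"y":-0.1,"z":0,"roll":0,"hand":0.4},{"x":0,"y":0,"z":0,"roll":0,"hand":0.1},{"x":0,"y":0,"z":0,"roll":0,"hand":0.1},{"x":0,"y":0,"z":0,"roll":0,"hand":0.1},{"x":0,"y":0,"z":0,"roll":0,"hand":0.1},{"x":0,"y":0,"z":0,"roll":0,"hand":0.1},{"x":0,"y":0,"z":0,"roll":0,"hand":0.1}]' 20
python3 -c "from h import *;st(.5383,.0823)"
```

```text
time_s: 3.53
ee_pos: [0.541, 0.0819, 0.1051]
ee_rot: [0.942, -0.334, 0.002, -0.002]
contact_force: [-0.2, -0.0, -2.8]
opening: 0.0159
t 3.53 p [0.541  0.0819 0.1051] yaw -39.07 z [ 0.005  0.003 -1.   ] to go tool cm [-0.23  0.14 -0.  ] F [-0.2 -0.  -2.8] T [-0.03 -0.06 -0.02] op 0.0159 q6 0.61
```

```bash
python3 -m pendant '[{"x":-0.15,"y":0.1,"z":0.3,"roll":0.1,"hand":0.1},{"x":0,"y":0,"z":0,"roll":0.11,"hand":0.1},{"x":0,"y":0,"z":0,"roll":0.11,"hand":0.1},{"x":0,"y":0,"z":0,"roll":0.11,"hand":0.1}]' 20
python3 -c "from h import *;st(.5383,.0823)"
```

```text
time_s: 3.87
ee_pos: [0.5425, 0.0818, 0.1064]
ee_rot: [0.845, -0.534, 0.005, -0.005]
contact_force: [0.6, -0.4, -1.3]
opening: 0.016
t 3.87 p [0.5425 0.0818 0.1064] yaw -64.62 z [ 0.013  0.003 -1.   ] to go tool cm [-0.22  0.36 -0.01] F [ 0.6 -0.4 -1.3] T [-0.03 -0.01 -0.01] op 0.016 q6 1.05
```

```bash
python3 -m pendant '[{"x":-0.2,"y":0.3,"z":0.4,"roll":0.1,"hand":0.1},{"x":0,"y":0.05,"z":0.1,"roll":0.1,"hand":0.1},{"x":0,"y":0.05,"z":0.1,"roll":0.1,"hand":0.1},{"x":0,"y":0,"z":0,"roll":0,"hand":0.1}]' 20
python3 - <<'E'
from h import *;st(.5383,.0823)
from cell import camera
cv2.imwrite('pics/s2.png',cv2.resize(camera('side')[100:310,170:450],None,fx=2.8,fy=2.8));cv2.imwrite('pics/w2.png',camera('wrist'))
E
```

```text
time_s: 4.2
ee_pos: [0.5431, 0.0811, 0.1046]
ee_rot: [0.75, -0.662, 0.009, -0.008]
contact_force: [-0.3, -1.3, -0.6]
opening: 0.0156
t 4.2 p [0.5431 0.0811 0.1046] yaw -82.87 z [ 0.025  0.    -1.   ] to go tool cm [-0.18  0.46 -0.01] F [-0.3 -1.3 -0.6] T [ 0.06  0.11 -0.01] op 0.0156 q6 1.37
```

View pics/s2.png

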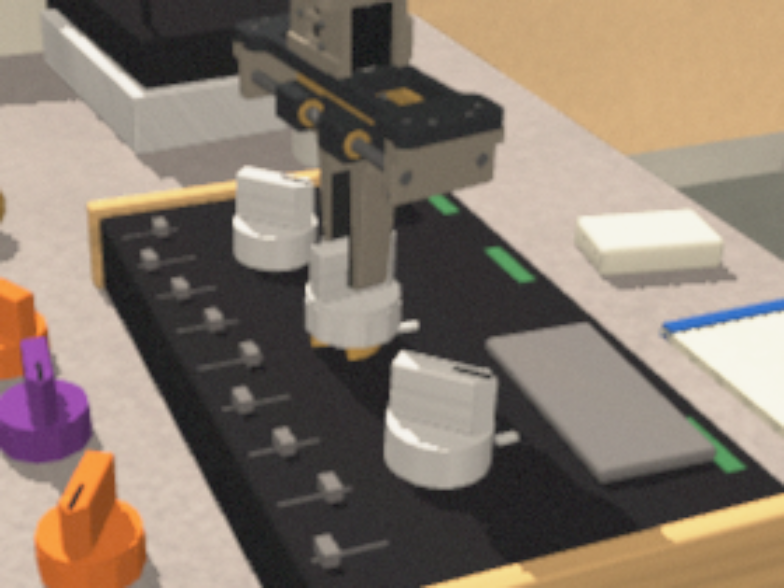

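View pics/w2.png

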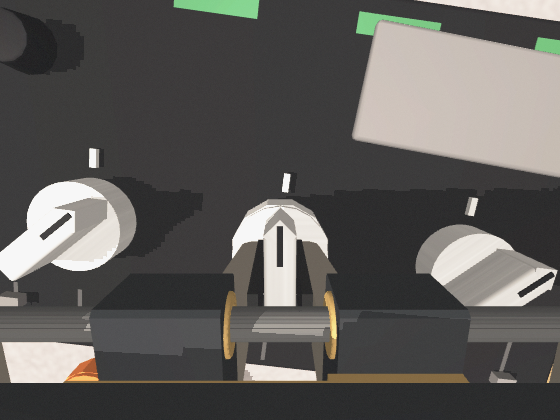

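```bash
python3 -m pendant '[{"x":-0.1,"y":0.2,"z":0.2,"roll":0.06,"hand":0.1},{"x":0,"y":0.1,"z":0.3,"roll":0.06,"hand":0.1},{"x":0,"y":0,"z":0.4,"roll":0,"hand":0.1},{"x":0,"y":0,"z":0.4,"roll":0,"hand":0.1},{"x":0,"y":0,"z":0,"roll":0,"hand":0.1}]' 20
python3 -c "from h import *;st(.5383,.0823)"
```

```text
time_s: 4.72
ee_pos: [0.5422, 0.0815, 0.0926]
ee_rot: [0.714, -0.7, 0.011, -0.01]
contact_force: [-0.3, 0.2, 4.0]
opening: 0.0159
t 4.72 p [0.5422 0.0815 0.0926] yaw -88.85 z [ 0.029 -0.    -1.   ] to go tool cm [-0.09  0.39 -0.01] F [-0.3  0.2  4. ] T [-0.06  0.18 -0.06] op 0.0159 q6 1.48
```

```bash
python3 -m pendant '[{"x":0,"y":0.1,"z":0.3,"roll":0.02,"hand":0.1},{"x":0,"y":0.1,"z":0.2,"roll":0,"hand":0.1},{"x":0,"y":0,"z":0,"roll":0,"hand":0.1}]' 20
python3 - <<'E'
from h import *;st(.5383,.0823)
from cell import camera
cv2.imwrite('pics/s3.png',cv2.resize(camera('side')[100:310,170:450],None,fx=2.8,fy=2.8));cv2.imwrite('pics/w3.png',camera('wrist'))
E
```

```text
time_s: 4.97
ee_pos: [0.5435, 0.0814, 0.0927]
ee_rot: [0.71, -0.704, 0.013, -0.012]
contact_force: [-0.0, -0.2, -1.2]
opening: 0.0155
t 4.97 p [0.5435 0.0814 0.0927] yaw -89.55 z [ 0.035 -0.001 -0.999] to go tool cm [-0.09  0.52 -0.02] F [-0.  -0.2 -1.2] T [0.02 0.02 0.02] op 0.0155 q6 1.49
```

View pics/s3.png

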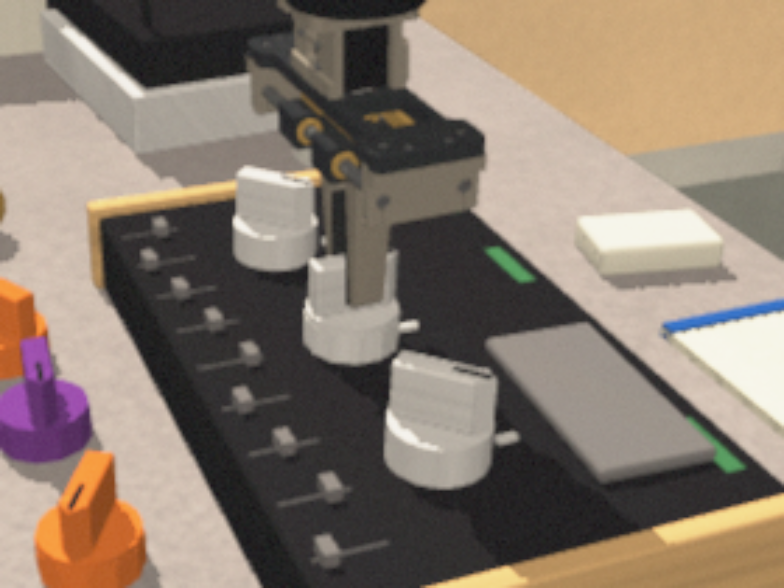

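View pics/w3.png

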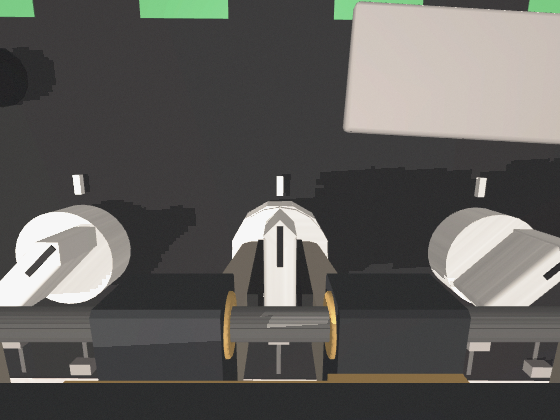

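```bash
python3 -m pendant '[{"x":0,"y":0,"z":0.5,"roll":0.01,"hand":0.1},{"x":0,"y":0,"z":0.4,"roll":0,"hand":0.1},{"x":0,"y":0,"z":0.4,"roll":0,"hand":0.1}]' 20
python3 -c "from h import *;st(.5383,.0823)"
```

```text
time_s: 5.32
ee_pos: [0.5471, 0.0815, 0.089]
ee_rot: [0.708, -0.706, 0.014, -0.013]
contact_force: [-13.4, -0.4, 27.8]
opening: 0.0161
t 5.32 p [0.5471 0.0815 0.089 ] yaw -89.87 z [ 0.039 -0.002 -0.999] to go tool cm [-0.08  0.88 -0.03] F [-13.4  -0.4  27.8] T [0.   2.19 0.12] op 0.0161 q6 1.5
```

```bash
python3 -m pendant '[{"x":0,"y":0.2,"z":-0.3,"roll":0,"hand":0.1},{"x":0,"y":0,"z":0,"roll":0,"hand":0.4},{"x":0,"y":0,"z":0,"roll":0,"hand":0.5},{"x":0,"y":0,"z":0,"roll":0,"hand":0.5},{"x":0,"y":0,"z":0,"roll":0,"hand":0.5}]' 20
python3 -c "from h import *;st(.5383,.0823)"
```

```text
time_s: 5.73
ee_pos: [0.5445, 0.0817, 0.0909]
ee_rot: [0.709, -0.705, 0.014, -0.013]
contact_force: [0.5, -0.1, 0.4]
opening: 0.0403
t 5.73 p [0.5445 0.0817 0.0909] yaw -89.66 z [ 0.038 -0.001 -0.999] to go tool cm [-0.07  0.62 -0.02] F [ 0.5 -0.1  0.4] T [0.11 0.04 0.04] op 0.0403 q6 1.49
```

```bash
python3 -m pendant '[{"x":0,"y":0,"z":-1,"roll":0,"hand":0.5},{"x":0,"y":0,"z":-2.5,"roll":0,"hand":0.5},{"x":0,"y":0,"z":-3.5,"roll":0,"hand":0.5},{"x":0,"y":0,"z":-3.5,"roll":0,"hand":0.5},{"x":0,"y":2,"z":-1,"roll":0,"hand":0.5},{"x":0,"y":3.5,"z":0,"roll":0,"hand":0.5},{"x":0,"y":3.5,"z":0,"roll":0,"hand":0.5},{"x":0,"y":3.5,"z":0,"roll":0,"hand":0.5},{"x":0,"y":0,"z":0,"roll":0,"hand":0.5}]' 20
python3 - <<'E'
from h import *;st(.5383,.0823)
from cell import camera
T=camera_info('wrist')['T'];np.save('T4.npy',T)
cv2.imwrite('pics/w4.png',camera('wrist'))
cv2.imwrite('pics/s4.png',cv2.resize(camera('side')[100:310,170:450],None,fx=2.8,fy=2.8));
t=camera('top');cv2.imwrite('pics/t4full.png',t);cv2.imwrite('pics/t4.png',cv2.resize(t[140:210,140:350],None,fx=3.8,fy=3.8,interpolation=cv2.INTER_CUBIC))
E
```

```text
time_s: 6.48
ee_pos: [0.4088, 0.0809, 0.2071]
ee_rot: [0.709, -0.705, 0.012, -0.011]
contact_force: [0.4, -0.1, -0.1]
opening: 0.0458
t 6.48 p [0.4088 0.0809 0.2071] yaw -89.63 z [ 0.033 -0.001 -0.999] to go tool cm [ -0.06 -12.94   0.42] F [ 0.4 -0.1 -0.1] T [0.03 0.07 0.  ] op 0.0458 q6 1.47
```

View pics/s4.png

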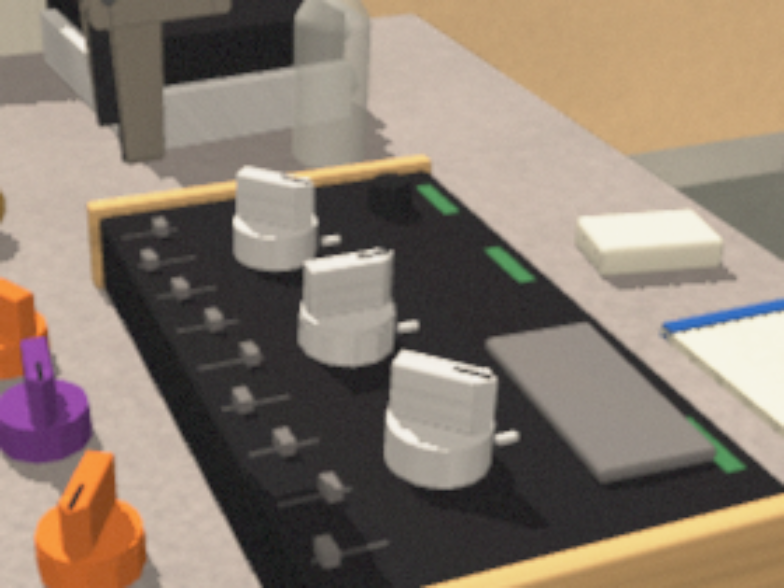

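View pics/w4.png

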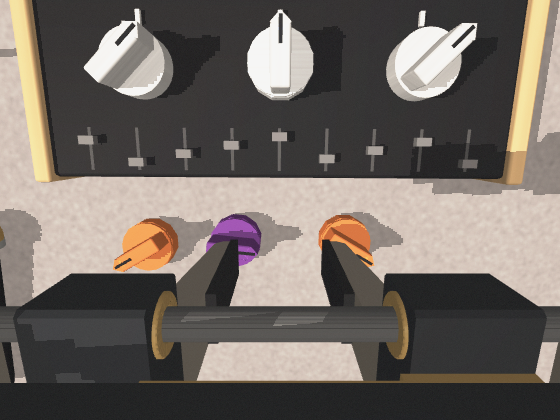

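View pics/t4.png

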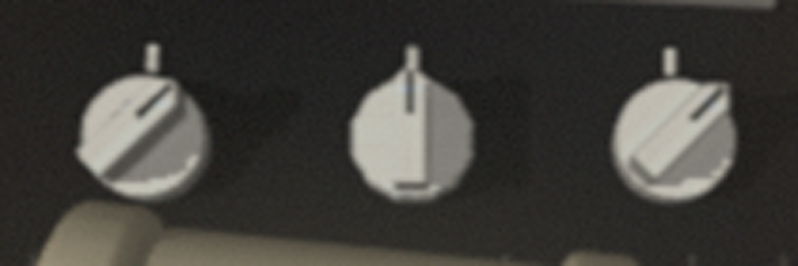

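```bash
python3 - <<'E'
from h import *
T=np.load('T4.npy');a=cv2.imread('pics/w4.png')
n=ray('wrist',280.5,11,.116,T);r=ray('wrist',280,93,.116,T);d=n-r
print('bar len',np.linalg.norm(d),'ang',np.degrees(np.arctan2(d[1],d[0])),'axis',r+d*26/54)
p,q=[cv2.cvtColor(cv2.imread(f),6).astype(int) for f in('pics/top0.png','pics/t4full.png')]
for x in(178,317): print(np.abs(p-q)[155:192,x-20:x+20].mean())
print(np.abs(p-q)[155:192,228:268].mean())
from cell import manip; print(manip.job_done())
E
```

```text
bar len 0.0566719961234924 ang -0.02500673179622707 axis [0.53515373 0.08102635 0.116     ]
10.324324324324325
12.09527027027027
23.643918918918917
the job is handed in; nothing more can be done
None
```

The middle knob was the proud one. I turned it about 51° clockwise until the key dropped in, pressed it home, let go and handed the job in at about 6.6 s.

- **Seating:** the gripper came down about 12 mm as the key dropped, and a further push met a firm stop at about 28 N. In the side view the orange key under the knob can no longer be seen and the skirt sits flush like the other two.
- **Alignment:** measured from the wrist picture after release, the nose points within about 1° of the rib direction. The bar came out 57 mm long at seated height against its true 54 mm. That is within picking error, but it makes this only a rough check of height.
- **Other two knobs:** by eye they look the same before and after. My pixel-difference check was inconclusive. It gave 10–12 grey levels around them and 24 at the turned knob, and I did not separate noise and the arm's shadow from real movement.
- **Arm behaviour:** the tool drifted a few mm and tilted by about 2° while gripping. I corrected the position as I went; the tilt stayed. The highest contact force I read was about 31 N, during that push, and the robot was well clear at hand-in.

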